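# Stand the resin column over the hidden batten

### The arm

A 6-joint arm with a two-finger parallel gripper is mounted at the origin on the work surface. World frame = base frame: x ahead of the robot, y to its left, z up, the work surface at z = 0. Lengths are in m, angles in rad, forces in N, time in s.
With the tool pointing down it reaches from about 0.425 to 0.95 m from the base axis. Payload 3.5 kg.
Tool frame: the origin (TCP) lies on the centre line of the jaws, within the pads' length; the fingertips stand 17 mm ahead of it and the grasp point (between the pads) lies 2 mm behind it; z points along the fingers, y is the line along which they close (so a half turn about z gives the same grasp; the last joint's range is limited). The gripper opens to 85 mm and grips with 20 to 120 N. Pads are 22 mm wide; open, the fingers measure 114 mm over their backs; the gripper's body (76 mm by 85 mm) begins 54 mm behind the grasp point. The pads swing forward as they close: fully open they stand 13 mm farther back than shut.
Start: joints at [-1.467, 0.286, 1.577, -0, 1.279, -0.15], TCP at [0.17, -0.653, 0.248] pointing down, gripper open.
Joint ranges: [-2.77, 2.77], [-0.9, 2.22], [0.21, 2.48], [-1.53, 4.67], [0.24, 2.81], [-2.84, 2.84]. Speed limits (rad/s): [2.79, 2.79, 3.14, 3.14, 3.14, 3.14].

### API

Orientations are given as a unit quaternion [x, y, z, w].
In Python, from plant import ctrl gives the robot as it stands. The module is installed in compiled form; this text tells all that it offers.
- The arm moves only by the tool drive_tool, never from a script. Its argument "moves" is a list of rows, each a list of 3 entries, a list of its own where there are three numbers: the turn, a rotation vector about the tool's x, y, z in rad, then the shift along the tool's x, y, z in m, then the finger opening in m, from 0 to 0.0854. A call has 1 to 5 rows; each row shifts and turns the commanded pose from where the row before left it, along the tool's axes as they then stand; what a row does not reach is not made up. A row lasts 1/8 s, in which the tool goes at most 62.5 mm and 10.7 degrees, less where a joint would pass 70% of its speed; a pose out of reach is approached as far as the arm can. A call with a gripper value outside its range is refused whole. The fingers move at their own pace and stop on an object; "grip_force" is the grip in N (left out, the last holds). Time passes only in rows, so rows that do not move let the fingers close. It gives the time, the measured TCP pose, the force, the opening and the grip force at its end, in the units of the state.
- ctrl.get_state(): the state, without advancing time (a new reading comes with each control period).
- ctrl.read_camera(name): name is "scene" or "top" or "wrist"; returns a dict with "image" (400x640x3 uint8, red, green, blue), "fx", "fy", "cx", "cy" (pixels), "dist" ([k1, k2, p1, p2, k3] as OpenCV has them; the pictures are not rectified), "R" (3x3) and "t" (3): a world point X has camera coordinates R X + t. Camera axes: x right, y down, z forward; pixel columns grow to the right and rows downward; lengths in m; the calibration is good to about 2 mm. A picture is of the moment at which its call begins. There is no depth.
- ctrl.sign_off(): hands the job in; it is judged then, once.
The state is a dict: "time": time; "qpos": joint angles; "dq": joint speeds; "joint_efforts": joint torques, N m; "eef_pos": TCP position; "tcp_rot": TCP orientation; "contact_force": force on the tool from outside, world axes, zero at the start; "wrist_torque": the same for the moment, N m; "opening": opening from 0.0 (shut) to 1.0 (fully open); "finger_force": force on a finger pad.
Only numpy, scipy, OpenCV 4.12 (cv2) and the standard library are available. Lean on these libraries where they do the work, as an engineer would, in place of code of your own. Each camera call takes 0.05 s, during which the arm holds its last target. There are 200 camera calls.

### The job

The black ruined column is too heavy for the springy oak strip panel except over the one batten hidden beneath it. First press gently along the panel with closed fingertips (well under 20 N) to find where it stops giving, then pick up the column and gently stand it upright on the panel, centred over the batten and wholly on the strips, so that the panel never sags under it. Let go of it there, and leave the other things where they are.

Things in the scene. Friction and masses are not known exactly. Their poses are not given: they have to be found in the camera images.
- panel: Fixed raised panel of 22 half-round oak strips (reeds; 13 mm each along y, full width along x), light and medium brown in turn. Origin: centre of the underside; z up, long axis y. Crests at z = 45 mm, the grooves between 3 mm lower; 286 mm long (y +-143), 124 mm wide (x +-62). Dark end blocks beyond y = +-143, 16 mm long, rigid, level with the crests. Pressing with over 20 N breaks it.
- panel_top (a point): Centre of the unloaded crest plane. Each strip is sprung on its own: it starts to sink at about 0.7 N, then 1 mm per 0.15 N more, and stops hard at 8 mm, so shut fingertips (over 2 or 3 strips) sink at 1.5 to 3 N, alike all along the panel. Only the 2 or 3 strips over the batten, evenly about its centre line within 7 mm, are stiff: they give less than 1 mm at 10 N.
- search_end (a point): Point on the crest plane on the panel's long middle line, at panel y = +85 mm. The one hidden rigid batten is 24 mm wide along y, runs along the panel's x under the full width, and its centre line is anywhere from y = -85 to +85 mm. The column must stand with its axis within about 6 mm of the middle of the stiff stretch; elsewhere it sinks 4 to 8 mm or leans.
- column: Loose black steel-cored resin ruined column, 0.7 to 0.95 kg, 117 mm high, upright on the platform on the robot's side of the panel. Origin: centre of its underside; z up its axis. Square foot 56 x 56 mm, 12 mm high, then round, 52 mm up to 20 mm, then a round shaft 43 mm in diameter from 20 to 102 mm high (grip there), broken lumps on top within the shaft's width.
- pawn: Bystander: loose maple pawn, 38 mm wide, 63 mm high, origin at the centre of its underside. Must not be moved.
- shrub: Bystander: loose green plastic shrub cluster on a round cork base 52 mm wide, 45 mm high, origin at the centre of its underside. Must not be moved.
- tray: Bystander: clear acrylic open tray, 160 x 220 x 35 mm, origin at the centre of its underside, at the right side. Must not be moved.
- jar: Bystander: small red jar with white cap, 44 mm wide, 55 mm high, origin at the centre of its underside, far left. Must not be moved.
- brush: Bystander: brush 170 mm long lying beyond the panel, low, origin under its middle. Must not be moved.
Not all that is in view belongs to the job. Several things have the shape of the column; the one meant has the colours described above.

How it is judged:
By the outcome, as a careful person would: the job done as asked, in the order asked, and still so for the second after the job is handed in, with the robot touching nothing.
It also fails if it takes over 64 s, if anything falls off the work surface, if the arm or the gripper's body presses on something with over 40 N, if the wrist force passes 120 N, or if a joint passes its speed limit or range.

## Working session

There is one attempt and no reset: what is moved stays moved. The work goes in short steps, Python scripts to look and compute and a tool call to move; the robot and the scene stay as the last step left them, time stands still between calls to the robot, and variables do not carry over. Pictures are saved under pics/ and viewed, at most 10 in all, crops included, and the job is handed in when it is done.

Besides the shell and the picture viewer there is one more tool, called after "Emit:" by a JSON object that holds its "method" and its "body", one argument or row to a line. drive_tool: Moves the arm, as the interface text tells. Its arguments: {"type":"object","properties":{"moves":{"type":"array","items":{"type":"array"}},"grip_force":{"type":"number"}},"required":["moves"]}

```bash
mkdir -p pics; cat > h.py <<'E'
import numpy as np, cv2
from plant import ctrl
def cam(n):
    c=ctrl.read_camera(n); c['K']=np.array([[c['fx'],0,c['cx']],[0,c['fy'],c['cy']],[0,0,1.]]); c['R']=np.array(c['R']);c['t']=np.array(c['t']);c['dist']=np.array(c['dist'],float); return c
def ray(c,px,z):
    u=cv2.undistortPoints(np.array(px,float).reshape(-1,1,2),c['K'],c['dist']).reshape(-1,2)
    d=np.c_[u,np.ones(len(u))]@c['R']; o=-c['R'].T@c['t']
    return o+d*((z-o[2])/d[:,2])[:,None]
def proj(c,X):
    return cv2.projectPoints(np.array(X,float).reshape(-1,1,3),cv2.Rodrigues(c['R'])[0],c['t'],c['K'],c['dist'])[0].reshape(-1,2)
def save(c,n): cv2.imwrite('pics/'+n,c['image'][...,::-1])
E
python3 - <<'E'
from h import *
s=ctrl.get_state();print(s)
for n in('scene','top'):
    c=cam(n);save(c,n+'0.png');print(n,-c['R'].T@c['t'],c['R'][2])
E
```

```text
{'time': 0.0, 'qpos': array([-1.46702923e+00,  2.87218545e-01,  1.57813788e+00,  1.26462599e-05,
        1.27858326e+00, -1.50016328e-01]), 'dq': array([-0.00232065,  0.0007858 , -0.00014722,  0.00114861,  0.00128164,
       -0.00011501]), 'joint_efforts': array([ 4.77471349e-04, -4.05983698e+01, -2.92625248e+01, -1.11389033e-04,
        5.82581299e-03,  2.03506937e-05]), 'eef_pos': array([ 0.16942912, -0.65277384,  0.24693304]), 'tcp_rot': array([ 9.91959592e-01,  1.26549560e-01,  3.31860042e-05, -1.17306190e-03]), 'contact_force': array([-0.34375036, -0.22385916, -0.57783485]), 'wrist_torque': array([-0.01475427,  0.01819971, -0.00997146]), 'finger_force': 0.0, 'opening': 0.997332203880114}
scene [0.94045561 0.39398523 0.6888606 ] [-0.42306486 -0.53377623 -0.73218785]
top [ 0.3944076  -0.07434027  1.13104167] [ 1.58416707e-01 -3.77916250e-04 -9.87372272e-01]
```

View pics/scene0.png

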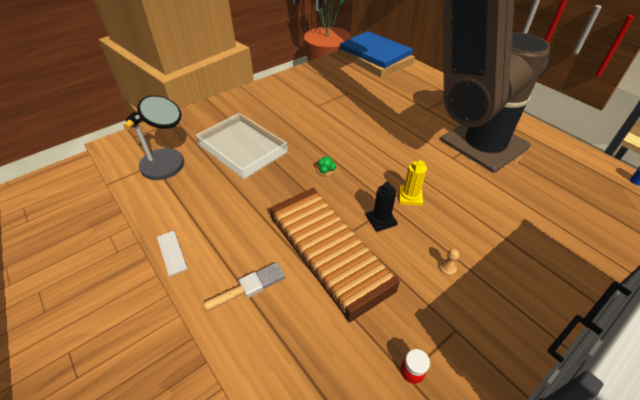

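View pics/top0.png

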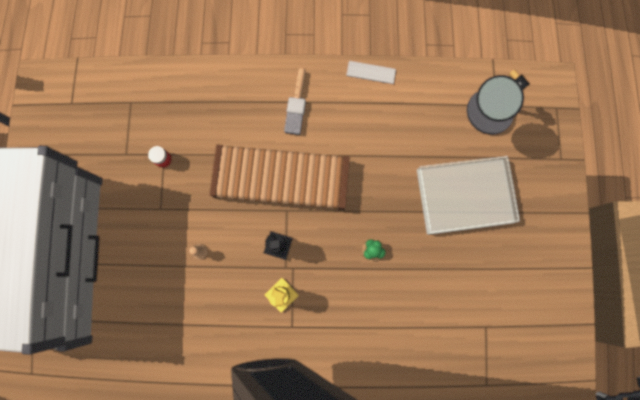

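The pictures show two column shapes. The black one is at scene (382,207) / top (278,245). The yellow one is at scene (413,183) / top (281,295). The black one fits the description. The panel is at top (211–349, 146–209), the pawn at top (199,251) and the shrub at top (373,250). I'll confirm the black one in a crop and measure.

```bash
python3 - <<'E'
from h import *
t=cam('top');s=cam('scene')
a=cv2.resize(t['image'][130:320,180:400],None,fx=2.7,fy=2.7,interpolation=2)[:,:,::-1]
b=cv2.resize(s['image'][150:325,260:470],None,fx=1.9,fy=1.9,interpolation=2)[:,:,::-1]
cv2.imwrite('pics/crop_t.png',a); cv2.imwrite('pics/crop_s.png',b)
def blob(c,m,box):
    z=np.zeros(m.shape,np.uint8);x0,y0,x1,y1=box;z[y0:y1,x0:x1]=m[y0:y1,x0:x1]
    cs=cv2.findContours(z,0,1)[0];return max(cs,key=cv2.contourArea)
hs=cv2.cvtColor(t['image'],cv2.COLOR_RGB2HSV)
bk=blob(t,(hs[...,2]<45).astype(np.uint8),(255,225,310,270))
print('black top',cv2.minAreaRect(bk),cv2.boundingRect(bk))
hs2=cv2.cvtColor(s['image'],cv2.COLOR_RGB2HSV)
bs=blob(s,(hs2[...,2]<45).astype(np.uint8),(360,170,405,240))
ap=cv2.approxPolyDP(bs,2,True).reshape(-1,2);print('scene black',ap.tolist())
# panel rough corners
P=ray(t,[(217,146),(349,156),(345,210),(211,196)],.045);print(P.round(4))
print('pawn,shrub,yellow,jar',ray(t,[(199,251),(373,250),(281,295),(160,157)],.02).round(3))
E
```

```text
black top ((280.3500061035156, 245.95004272460938), (15.17893123626709, 19.922346115112305), 18.434947967529297) (271, 237, 20, 20)
scene black [[387, 182], [377, 192], [374, 209], [366, 214], [376, 230], [396, 223], [390, 212], [395, 192]]
[[ 0.6904  0.1709  0.045 ]
 [ 0.6686 -0.1416  0.045 ]
 [ 0.5406 -0.1322  0.045 ]
 [ 0.5703  0.1794  0.045 ]]
pawn,shrub,yellow,jar [[ 0.443  0.208  0.02 ]
 [ 0.45  -0.199  0.02 ]
 [ 0.345  0.013  0.02 ]
 [ 0.669  0.316  0.02 ]]
```

View pics/crop_t.png

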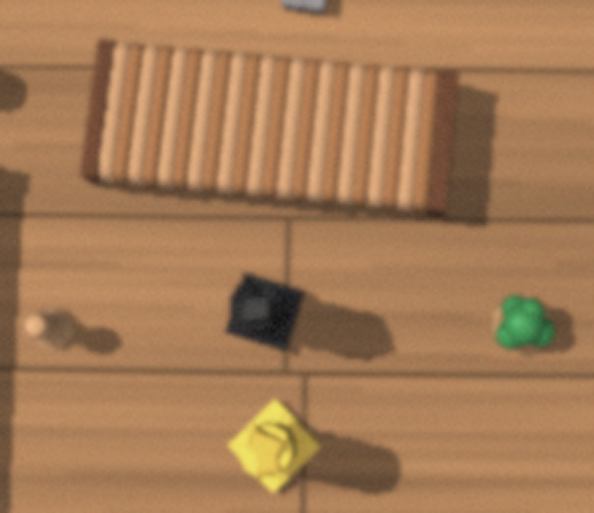

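View pics/crop_s.png

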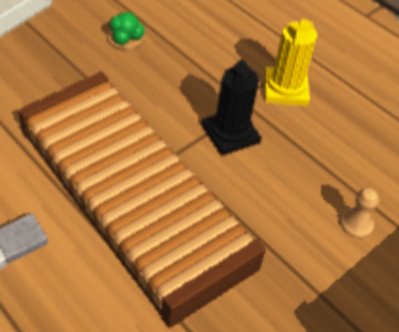

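The crops confirm it: the target is the black one, with a square foot, round shaft and broken top, between the panel and the yellow decoy. Next I move over the panel, roughly aligned to its yaw of about -4.5°.

Emit:
{"method": "drive_tool", "body": {
  "moves": [
    [[0,0,0.11],[0,0,0],0.0],
    [[0,0,0.11],[0,0,0],0.0],
    [[0,0,0.11],[0,0,0],0.0],
    [[0,0,0],[0.0265,-0.047,0],0.0],
    [[0,0,0],[0.0265,-0.047,0],0.0]
  ]
}}

```text
time: 0.82
eef_pos: [0.2297, -0.5627, 0.2477]
tcp_rot: [0.999, -0.039, 0.0, -0.0]
contact_force: [0.2, 0.5, 0.9]
opening: 0.002
finger_force: 0.0
```

Emit:
{"method": "drive_tool", "body": {
  "moves": [
    [[0,0,0],[0.0265,-0.047,0],0.0],
    [[0,0,0],[0.0265,-0.047,0],0.0],
    [[0,0,0],[0.0265,-0.047,0],0.0],
    [[0,0,0],[0.0265,-0.047,0],0.0],
    [[0,0,0],[0.0265,-0.047,0],0.0]
  ]
}}

```text
time: 1.45
eef_pos: [0.3802, -0.3378, 0.2483]
tcp_rot: [0.999, -0.038, 0.0, 0.0]
contact_force: [1.8, 0.1, 0.6]
opening: 0.002
finger_force: 0.0
```

Emit:
{"method": "drive_tool", "body": {
  "moves": [
    [[0,0,0],[0.0265,-0.047,0],0.0],
    [[0,0,0],[0.0265,-0.047,0],0.0],
    [[0,0,0],[0.0265,-0.047,0],0.0],
    [[0,0,0],[0.0265,-0.047,0],0.0],
    [[0,0,0],[0.0265,-0.047,0],0.0]
  ]
}}

```text
time: 2.08
eef_pos: [0.5302, -0.1135, 0.2484]
tcp_rot: [0.999, -0.038, 0.0, 0.0]
contact_force: [0.2, -0.6, -0.3]
opening: -0.004
finger_force: 0.0
```

```bash
python3 - <<'E'
from h import *
s=ctrl.get_state();print(s['time'],s['eef_pos'],s['tcp_rot'],s['contact_force'],s['opening'])
c=cam('wrist');save(c,'w1.png');print(-c['R'].T@c['t'],c['R'])
t=cam('top')
q=[(248,272),(303,290),(288,350),(228,330)]
f=ray(t,[(180+x/2.7,130+y/2.7) for x,y in q],.012);print(f.round(4),f.mean(0))
E
```

```text
2.075 [ 0.53021789 -0.11354713  0.24836491] [ 9.99276245e-01 -3.80386870e-02  1.64913097e-04  1.30931528e-04] [ 0.15777672 -0.56388696 -0.33429581] -0.00361193864191318
[ 0.60017098 -0.11858838  0.37425607] [[-0.07571147 -0.99712906 -0.00119059]
 [-0.95778146  0.07239162  0.27823395]
 [-0.27734897  0.02220582 -0.9605126 ]]
[[ 0.4939  0.0385  0.012 ]
 [ 0.4787 -0.0099  0.012 ]
 [ 0.4265  0.0022  0.012 ]
 [ 0.4432  0.0547  0.012 ]] [0.46060259 0.02137293 0.012     ]
```

View pics/w1.png

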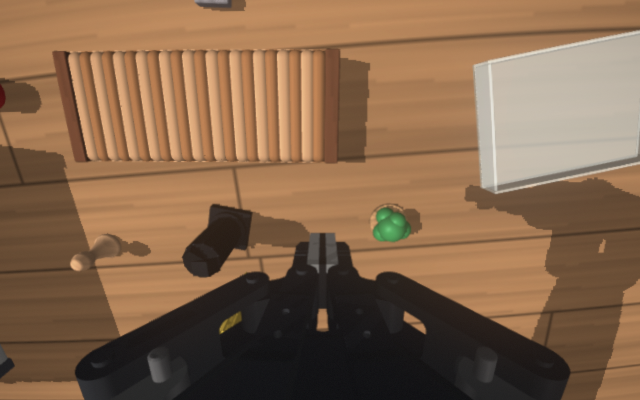

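```bash
cat > ps.py <<'E'
from h import *
def pose(px,c):
    P=ray(c,px,.045)[:,:2]; ctr=P.mean(0)
    y=(P[0]-P[1]+P[3]-P[2]);y/=np.hypot(*y);x=np.array([y[1],-y[0]])
    print('ctr',ctr.round(4),'yaw',np.degrees(np.arctan2(x[1],x[0])).round(2),'len',np.linalg.norm(P[0]-P[1]).round(4),np.linalg.norm(P[3]-P[2]).round(4),'wid',np.linalg.norm(P[0]-P[3]).round(4),np.linalg.norm(P[1]-P[2]).round(4));return ctr,x,y
E
python3 - <<'E'
from ps import *
c=cam('wrist');t=cam('top')
pose([(54,52),(339,50),(337,162),(77,161)],c)
pose([(69,52),(326,50),(325,162),(87,161)],c)
pose([(180+x/2.7,130+y/2.7) for x,y in [(100,40),(458,71),(444,214),(82,178)]],t)
E
```

```text
ctr [0.6204 0.0233] yaw -4.52 len 0.3147 0.3147 wid 0.1215 0.1206
ctr [0.6202 0.0228] yaw -4.5 len 0.2831 0.2878 wid 0.1211 0.1206
ctr [0.6185 0.0195] yaw -4.9 len 0.315 0.3131 wid 0.1233 0.1262
```

Emit:
{"method": "drive_tool", "body": {
  "moves": [
    [[0,0,0],[0.0395,-0.0335,0],0.0],
    [[0,0,0],[0.0395,-0.0335,0],0.0],
    [[0,0,0],[0,0,0.055],0.0],
    [[0,0,0],[0,0,0.055],0.0],
    [[0,0,0],[0,0,0.055],0.0]
  ]
}}

```text
time: 2.9
eef_pos: [0.613, -0.0561, 0.0819]
tcp_rot: [0.999, -0.039, 0.0, 0.0]
contact_force: [0.4, -1.2, 0.0]
opening: 0.001
finger_force: 0.0
```

Emit:
{"method": "drive_tool", "body": {
  "moves": [
    [[0,0,0],[0,0,0.015],0.0],
    [[0,0,0],[0,0,0],0.0]
  ]
}}

```text
time: 3.15
eef_pos: [0.6131, -0.0554, 0.0682]
tcp_rot: [0.999, -0.039, -0.001, -0.0]
contact_force: [0.7, -0.3, 0.1]
opening: -0.001
finger_force: 0.0
```

Emit:
{"method": "drive_tool", "body": {
  "moves": [
    [[0,0,0],[0,0,0.005],0.0],
    [[0,0,0],[0,0,0.001],0.0]
  ]
}}

```text
time: 3.4
eef_pos: [0.6148, -0.0549, 0.0645]
tcp_rot: [0.999, -0.038, 0.002, 0.0]
contact_force: [-1.0, -0.6, 0.2]
opening: 0.0
finger_force: 0.0
```

Emit:
{"method": "drive_tool", "body": {
  "moves": [
    [[0,0,0],[0,0,0.001],0.0],
    [[0,0,0],[0,0,0],0.0]
  ]
}}

```text
time: 3.65
eef_pos: [0.6138, -0.0544, 0.062]
tcp_rot: [0.999, -0.038, 0.001, 0.0]
contact_force: [0.3, 0.2, 0.6]
opening: 0.001
finger_force: 0.4
```

Emit:
{"method": "drive_tool", "body": {
  "moves": [
    [[0,0,0],[0,0,0.0005],0.0],
    [[0,0,0],[0,0,0],0.0]
  ]
}}

```text
time: 3.9
eef_pos: [0.6139, -0.0544, 0.0618]
tcp_rot: [0.999, -0.038, 0.0, 0.0]
contact_force: [-1.0, -0.0, 5.0]
opening: 0.001
finger_force: 2.8
```

Emit:
{"method": "drive_tool", "body": {
  "moves": [
    [[0,0,0],[0,0,0.0003],0.0],
    [[0,0,0],[0,0,0],0.0]
  ]
}}

```text
time: 4.15
eef_pos: [0.6139, -0.0544, 0.0618]
tcp_rot: [0.999, -0.038, 0.0, 0.0]
contact_force: [-2.7, 0.7, 7.1]
opening: -0.003
finger_force: 3.3
```

Stiff already at panel y ≈ -77 mm. Next I find both edges of the stiff stretch.

Emit:
{"method": "drive_tool", "body": {
  "moves": [
    [[0,0,0],[0,0,-0.006],0.0],
    [[0,0,0],[0,-0.03,0],0.0],
    [[0,0,0],[0,0,0.004],0.0],
    [[0,0,0],[0,0,0.002],0.0],
    [[0,0,0],[0,0,0],0.0]
  ]
}}

```text
time: 4.78
eef_pos: [0.6157, -0.0237, 0.0618]
tcp_rot: [0.999, -0.039, -0.001, -0.001]
contact_force: [-2.4, 5.2, 9.0]
opening: -0.001
finger_force: 4.4
```

Emit:
{"method": "drive_tool", "body": {
  "moves": [
    [[0,0,0],[0,0,0.0005],0.0],
    [[0,0,0],[0,0,0],0.0]
  ]
}}

```text
time: 5.03
eef_pos: [0.6157, -0.0237, 0.0618]
tcp_rot: [0.999, -0.039, -0.001, -0.001]
contact_force: [-3.9, 5.3, 10.5]
opening: 0.003
finger_force: 5.4
```

Emit:
{"method": "drive_tool", "body": {
  "moves": [
    [[0,0,0],[0,0,-0.007],0.0],
    [[0,0,0],[0,-0.03,0],0.0],
    [[0,0,0],[0,0,0.004],0.0],
    [[0,0,0],[0,0,0.002],0.0],
    [[0,0,0],[0,0,0],0.0]
  ]
}}

```text
time: 5.65
eef_pos: [0.6177, 0.0047, 0.0608]
tcp_rot: [0.999, -0.038, -0.0, -0.0]
contact_force: [-1.0, 1.2, 1.6]
opening: -0.0
finger_force: 0.8
```

Emit:
{"method": "drive_tool", "body": {
  "moves": [
    [[0,0,0],[0,0,0.0004],0.0],
    [[0,0,0],[0,0,0],0.0]
  ]
}}

```text
time: 5.9
eef_pos: [0.6178, 0.0048, 0.0607]
tcp_rot: [0.999, -0.038, -0.0, 0.0]
contact_force: [-1.3, -1.5, 1.4]
opening: -0.001
finger_force: 0.9
```

Emit:
{"method": "drive_tool", "body": {
  "moves": [
    [[0,0,0],[0,0,-0.006],0.0],
    [[0,0,0],[0,0.014,0],0.0],
    [[0,0,0],[0,0,0.004],0.0],
    [[0,0,0],[0,0,0.002],0.0],
    [[0,0,0],[0,0,0],0.0]
  ]
}}

```text
time: 6.52
eef_pos: [0.6168, -0.009, 0.0605]
tcp_rot: [0.999, -0.038, -0.0, 0.0]
contact_force: [-0.6, -2.7, 2.1]
opening: 0.003
finger_force: 1.2
```

Emit:
{"method": "drive_tool", "body": {
  "moves": [
    [[0,0,0],[0,0,-0.006],0.0],
    [[0,0,0],[0,0.055,0],0.0],
    [[0,0,0],[0,0,0.004],0.0],
    [[0,0,0],[0,0,0.0016],0.0],
    [[0,0,0],[0,0,0],0.0]
  ]
}}

```text
time: 7.15
eef_pos: [0.6126, -0.0625, 0.0609]
tcp_rot: [0.999, -0.038, -0.0, -0.0]
contact_force: [-0.3, -0.3, 1.3]
opening: 0.001
finger_force: 0.4
```

Emit:
{"method": "drive_tool", "body": {
  "moves": [
    [[0,0,0],[0,0,-0.006],0.0],
    [[0,0,0],[0,-0.004,0],0.0],
    [[0,0,0],[0,0,0.004],0.0],
    [[0,0,0],[0,0,0.002],0.0],
    [[0,0,0],[0,0,0],0.0]
  ]
}}

```text
time: 7.78
eef_pos: [0.613, -0.0589, 0.0615]
tcp_rot: [0.999, -0.038, -0.0, -0.0]
contact_force: [-0.9, 1.4, 4.6]
opening: 0.002
finger_force: 2.0
```

Emit:
{"method": "drive_tool", "body": {
  "moves": [
    [[0,0,0],[0,0,-0.006],0.0],
    [[0,0,0],[0,-0.042,0],0.0],
    [[0,0,0],[0,0,0.004],0.0],
    [[0,0,0],[0,0,0.002],0.0],
    [[0,0,0],[0,0,0],0.0]
  ]
}}

```text
time: 8.4
eef_pos: [0.6162, -0.0173, 0.0617]
tcp_rot: [0.999, -0.039, -0.0, -0.001]
contact_force: [-2.1, 4.9, 4.8]
opening: 0.003
finger_force: 2.6
```

Emit:
{"method": "drive_tool", "body": {
  "moves": [
    [[0,0,0],[0,0,-0.006],0.0],
    [[0,0,0],[0,-0.004,0],0.0],
    [[0,0,0],[0,0,0.004],0.0],
    [[0,0,0],[0,0,0.002],0.0],
    [[0,0,0],[0,0,0],0.0]
  ]
}}

```text
time: 9.02
eef_pos: [0.6163, -0.0137, 0.0609]
tcp_rot: [0.999, -0.038, -0.0, 0.0]
contact_force: [-0.6, -0.1, 2.4]
opening: -0.001
finger_force: 0.7
```

Stiff stretch: edges at world y ≈ -0.0605 and -0.0155, so the middle is ≈ -0.038 (panel y ≈ -60). I go up and look at the column from near.

Emit:
{"method": "drive_tool", "body": {
  "moves": [
    [[0,0,0],[0,0,-0.06],0.0],
    [[0,0,0],[0,0,-0.06],0.0],
    [[0,0,0],[-0.04,0.018,-0.04],0.0],
    [[0,0,0],[-0.04,0.018,-0.04],0.0],
    [[0,0,0],[-0.032,0.019,0],0.0]
  ]
}}

```text
time: 9.65
eef_pos: [0.5012, -0.0606, 0.2653]
tcp_rot: [0.999, -0.038, 0.004, 0.001]
contact_force: [-0.4, -0.7, 0.2]
opening: 0.004
finger_force: 0.0
```

Emit:
{"method": "drive_tool", "body": {
  "moves": [
    [[0,0,0],[0,0,0],0.0]
  ]
}}

```text
time: 9.78
eef_pos: [0.4993, -0.0604, 0.2614]
tcp_rot: [0.999, -0.039, 0.001, 0.0]
contact_force: [-0.1, 0.6, -0.0]
opening: 0.001
finger_force: 0.0
```

```bash
python3 - <<'E'
from h import *
s=ctrl.get_state();print(s['time'],s['eef_pos'],s['tcp_rot'],s['contact_force'])
c=cam('wrist');save(c,'w2.png');np.save('w2.npy',c,allow_pickle=True)
print(proj(c,[[.46,.021,.012],[.46,.021,.11]]))
E
```

```text
9.775 [ 0.49925626 -0.06038924  0.26137657] [ 9.99237579e-01 -3.90379165e-02  5.20783770e-04  1.73984211e-04] [-0.09531968  0.58682687 -0.03033529]
[[266.85547289 201.96836801]
 [249.43511939 228.98038772]]
```

View pics/w2.png

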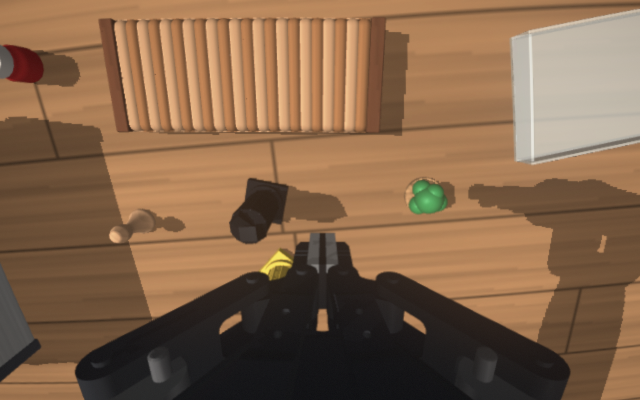

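The wrist view shows the black column with visible foot corners at (248,180), (288,185) and (278,223), and its top disc around (249,224).

```bash
python3 - <<'E'
from ps import *
c=np.load('w2.npy',allow_pickle=True).item()
f=ray(c,[(248,180),(288,185),(278,223)],.012);print(f.round(4));print('ctr',(f[0]+f[2])/2)
d=f[0]-f[1];print('yaw',np.degrees(np.arctan2(-d[0],d[1])),np.linalg.norm(d))
d=f[1]-f[2];print('yaw',np.degrees(np.arctan2(d[1],d[0])),np.linalg.norm(d))
print('top',ray(c,[(249,224)],.108))
pose([(102,20),(385,18),(380,132),(117,131)],c)
E
```

```text
[[ 0.4933  0.0427  0.012 ]
 [ 0.482  -0.0113  0.012 ]
 [ 0.4275  0.0092  0.012 ]]
ctr [0.46039031 0.02597389 0.012     ]
yaw -11.813775062045991 0.05518065519014004
yaw -20.639881813798908 0.05824828926613446
top [[0.46493115 0.02122331 0.108     ]]
ctr [0.6198 0.02  ] yaw -4.85 len 0.3124 0.3179 wid 0.1211 0.1216
```

Emit:
{"method": "drive_tool", "body": {
  "moves": [
    [[0,0,0.1125],[0,0,0],0.0854],
    [[0,0,0.1125],[0,0,0],0.0854],
    [[0,0,0],[-0.0305,-0.0336,0],0.0854],
    [[0,0,0],[-0.0305,-0.0336,0],0.0854],
    [[0,0,0],[0,0,0.05],0.0854]
  ]
}}

```text
time: 10.45
eef_pos: [0.4651, 0.0245, 0.2143]
tcp_rot: [0.989, -0.148, 0.005, -0.0]
contact_force: [1.1, -0.7, 0.1]
opening: 0.996
finger_force: 0.0
```

Emit:
{"method": "drive_tool", "body": {
  "moves": [
    [[0,0,0],[0,0,0.015],0.0854],
    [[0,0,0],[0,0,0],0.0854],
    [[0,0,0],[0,0,0],0.0854]
  ]
}}

```text
time: 10.82
eef_pos: [0.4636, 0.022, 0.1974]
tcp_rot: [0.989, -0.15, 0.001, -0.0]
contact_force: [0.1, 0.2, 0.0]
opening: 0.999
finger_force: 0.0
```

```bash
python3 - <<'E'
from h import *
s=ctrl.get_state();print(s['eef_pos'],s['tcp_rot'],s['opening'])
c=cam('wrist');save(c,'w3.png')
h=cam('scene');save(h,'s3.png')
E
```

```text
[0.46362362 0.02195538 0.19742634] [ 9.88633532e-01 -1.50341794e-01  1.04114424e-03 -5.91154644e-07] 0.9993706464758475
```

View pics/w3.png

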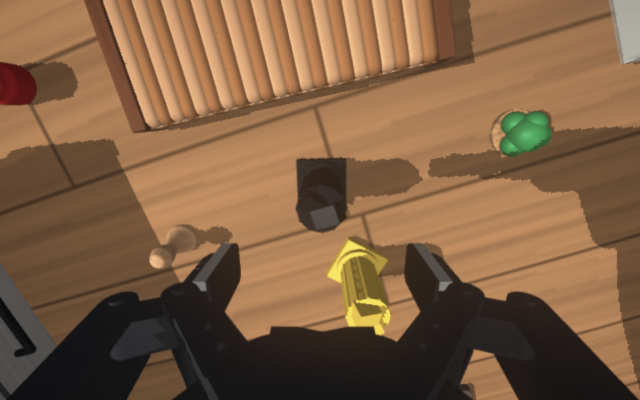

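Emit:
{"method": "drive_tool", "body": {
  "moves": [
    [[0,0,0],[-0.002,0,0.045],0.0854],
    [[0,0,0],[0,0,0.045],0.0854],
    [[0,0,0],[0,0,0.025],0.0854],
    [[0,0,0],[0,0,0.01],0.0854],
    [[0,0,0],[0,0,0],0.0854]
  ]
}}

```text
time: 11.55
eef_pos: [0.461, 0.0228, 0.0716]
tcp_rot: [0.989, -0.15, 0.0, -0.0]
contact_force: [-0.4, -0.6, -0.2]
opening: 1.004
finger_force: 0.0
```

Emit:
{"method": "drive_tool", "body": {
  "moves": [
    [[0,0,0],[0,0,0],0.055],
    [[0,0,0],[0,0,0],0.045],
    [[0,0,0],[0,0,0],0.035],
    [[0,0,0],[0,0,0],0.035],
    [[0,0,0],[0,0,0],0.035]
  ],
  "grip_force": 60
}}

```text
time: 12.18
eef_pos: [0.4614, 0.0233, 0.0723]
tcp_rot: [0.989, -0.15, 0.001, -0.0]
contact_force: [-1.1, 2.3, 5.8]
opening: 0.467
finger_force: 60.0
```

Emit:
{"method": "drive_tool", "body": {
  "moves": [
    [[0,0,0],[0,0,-0.005],0.035],
    [[0,0,0],[0,0,-0.015],0.035],
    [[0,0,0],[0,0,-0.03],0.035],
    [[0,0,0],[0,0,-0.03],0.035],
    [[0,0,0],[0,0,-0.015],0.035]
  ]
}}

```text
time: 12.8
eef_pos: [0.4606, 0.0229, 0.1674]
tcp_rot: [0.989, -0.15, 0.001, 0.0]
contact_force: [0.6, 0.4, -8.1]
opening: 0.47
finger_force: 62.4
```

Emit:
{"method": "drive_tool", "body": {
  "moves": [
    [[0,0,-0.075],[0,0,0],0.035],
    [[0,0,-0.075],[0,0,0],0.035],
    [[0,0,-0.075],[0,0,0],0.035],
    [[0,0,0],[0,0,0],0.035]
  ]
}}

```text
time: 13.3
eef_pos: [0.4594, 0.0231, 0.165]
tcp_rot: [0.999, -0.039, -0.001, -0.0]
contact_force: [-0.3, -0.1, -9.0]
opening: 0.464
finger_force: 62.4
```

Emit:
{"method": "drive_tool", "body": {
  "moves": [
    [[0,0,0],[0.02,0.0061,0],0.035],
    [[0,0,0],[0.04,0.0122,0],0.035],
    [[0,0,0],[0.045,0.0137,0],0.035],
    [[0,0,0],[0.035,0.0105,0],0.035],
    [[0,0,0],[0.02,0.0061,0],0.035]
  ]
}}

```text
time: 13.92
eef_pos: [0.6174, -0.0385, 0.1649]
tcp_rot: [0.999, -0.039, -0.001, -0.0]
contact_force: [0.2, 0.1, -7.9]
opening: 0.467
finger_force: 62.3
```

Emit:
{"method": "drive_tool", "body": {
  "moves": [
    [[0,0,0],[0,0,0.02],0.035],
    [[0,0,0],[0,0,0.015],0.035],
    [[0,0,0],[0,0,0],0.035]
  ]
}}

```text
time: 14.3
eef_pos: [0.6127, -0.0365, 0.1269]
tcp_rot: [0.999, -0.038, -0.004, -0.001]
contact_force: [0.5, 0.7, -8.9]
opening: 0.464
finger_force: 62.3
```

```bash
python3 - <<'E'
from h import *
s=ctrl.get_state();print(s['eef_pos'],s['tcp_rot'],s['contact_force'],s['wrist_torque'])
c=cam('wrist');save(c,'w4.png');h=cam('scene')
cv2.imwrite('pics/s4.png',cv2.resize(h['image'][120:330,230:440],None,fx=2.5,fy=2.5,interpolation=2)[...,::-1])
E
```

```text
[ 0.612728   -0.03651832  0.12687426] [ 9.99267222e-01 -3.80249193e-02 -4.29400681e-03 -8.28496414e-04] [ 0.51371069  0.67976404 -8.94336606] [-0.00677774 -0.00550463  0.00755709]
```

View pics/s4.png

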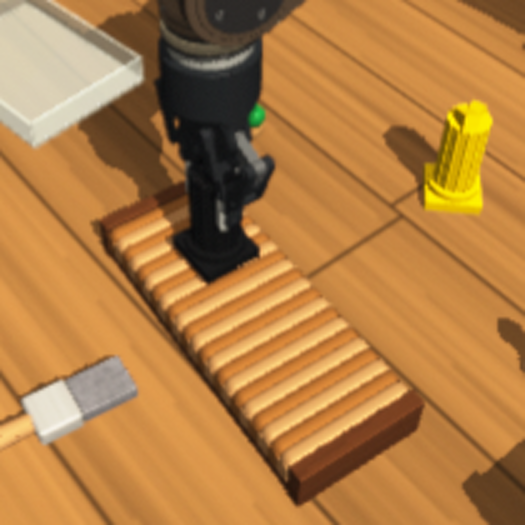

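The column is held upright over the panel's far-right part, aligned with the strips. I let it settle, then lower it gently.

Emit:
{"method": "drive_tool", "body": {
  "moves": [
    [[0,0,0],[0,0,0],0.035],
    [[0,0,0],[0,0,0],0.035]
  ]
}}

```text
time: 14.65
eef_pos: [0.6167, -0.0377, 0.1321]
tcp_rot: [0.999, -0.038, 0.001, 0.0]
contact_force: [1.0, 0.1, -8.5]
opening: 0.467
finger_force: 62.3
```

Emit:
{"method": "drive_tool", "body": {
  "moves": [
    [[0,0,0],[-0.001,0,0.006],0.035],
    [[0,0,0],[0,0,0.005],0.035],
    [[0,0,0],[0,0,0.001],0.035],
    [[0,0,0],[0,0,0],0.035],
    [[0,0,0],[0,0,0],0.035]
  ]
}}

```text
time: 15.28
eef_pos: [0.6155, -0.0376, 0.1192]
tcp_rot: [0.999, -0.038, 0.0, 0.0]
contact_force: [-0.9, -0.4, -8.2]
opening: 0.466
finger_force: 62.3
```

Emit:
{"method": "drive_tool", "body": {
  "moves": [
    [[0,0,0],[0,0,0.001],0.035],
    [[0,0,0],[0,0,0],0.035],
    [[0,0,0],[0,0,0.0005],0.035],
    [[0,0,0],[0,0,0],0.035]
  ]
}}

```text
time: 15.78
eef_pos: [0.6153, -0.0375, 0.1175]
tcp_rot: [0.999, -0.038, 0.0, -0.0]
contact_force: [-0.3, 0.3, -9.3]
opening: 0.467
finger_force: 62.3
```

Emit:
{"method": "drive_tool", "body": {
  "moves": [
    [[0,0,0],[0,0,0.0005],0.035],
    [[0,0,0],[0,0,0],0.035],
    [[0,0,0],[0,0,0],0.035]
  ]
}}

```text
time: 16.15
eef_pos: [0.6153, -0.0376, 0.1173]
tcp_rot: [0.999, -0.038, 0.0, 0.0]
contact_force: [-1.1, -0.5, -6.7]
opening: 0.465
finger_force: 62.3
```

Contact has begun; small steps until it carries the weight.

Emit:
{"method": "drive_tool", "body": {
  "moves": [
    [[0,0,0],[0,0,0.0004],0.035],
    [[0,0,0],[0,0,0],0.035],
    [[0,0,0],[0,0,0],0.035]
  ]
}}

```text
time: 16.52
eef_pos: [0.6154, -0.0376, 0.1172]
tcp_rot: [0.999, -0.038, 0.0, 0.0]
contact_force: [-1.9, 0.2, -2.1]
opening: 0.47
finger_force: 62.3
```

Emit:
{"method": "drive_tool", "body": {
  "moves": [
    [[0,0,0],[0,0,0.0003],0.035],
    [[0,0,0],[0,0,0],0.035],
    [[0,0,0],[0,0,0],0.035]
  ]
}}

```text
time: 16.9
eef_pos: [0.6155, -0.0376, 0.1172]
tcp_rot: [0.999, -0.038, 0.0, 0.0]
contact_force: [-3.9, 0.7, 2.6]
opening: 0.464
finger_force: 62.7
```

Emit:
{"method": "drive_tool", "body": {
  "moves": [
    [[0,0,0],[0,0,-0.0001],0.035],
    [[0,0,0],[0,0,0],0.035]
  ],
  "grip_force": 20
}}

```text
time: 17.15
eef_pos: [0.6155, -0.0376, 0.1171]
tcp_rot: [0.999, -0.038, 0.0, 0.0]
contact_force: [-4.8, 1.3, 3.5]
opening: 0.465
finger_force: 62.9
```

Emit:
{"method": "drive_tool", "body": {
  "moves": [
    [[0,0,0],[0,0,0],0.044],
    [[0,0,0],[0,0,0],0.05],
    [[0,0,0],[0,0,0],0.065],
    [[0,0,0],[0,0,0],0.08],
    [[0,0,0],[0,0,0],0.0854]
  ]
}}

```text
time: 17.77
eef_pos: [0.6154, -0.0376, 0.1164]
tcp_rot: [0.999, -0.038, 0.0, 0.0]
contact_force: [0.2, 0.3, -0.8]
opening: 0.997
finger_force: 0.0
```

Emit:
{"method": "drive_tool", "body": {
  "moves": [
    [[0,0,0],[0,0,0],0.0854],
    [[0,0,0],[0,0,-0.02],0.0854],
    [[0,0,0],[0,0,-0.04],0.0854],
    [[0,0,0],[0,0,-0.05],0.0854],
    [[0,0,0],[0,0,-0.04],0.0854]
  ]
}}

```text
time: 18.4
eef_pos: [0.6158, -0.0376, 0.2707]
tcp_rot: [0.999, -0.038, 0.002, 0.0]
contact_force: [0.7, -0.2, -0.2]
opening: 1.001
finger_force: 0.0
```

Emit:
{"method": "drive_tool", "body": {
  "moves": [
    [[0,0,0],[-0.05,0,0],0.0854],
    [[0,0,0],[-0.05,0,0],0.0854],
    [[0,0,0],[0,0,0],0.0854],
    [[0,0,0],[0,0,0],0.0854]
  ]
}}

```text
time: 18.9
eef_pos: [0.5163, -0.0301, 0.2683]
tcp_rot: [0.999, -0.038, 0.002, 0.0]
contact_force: [0.6, -0.1, 0.1]
opening: 0.997
finger_force: 0.0
```

```bash
python3 - <<'E'
from h import *
s=ctrl.get_state();print(s['time'],s['eef_pos'],s['contact_force'])
c=cam('wrist');h=cam('scene')
a=cv2.resize(h['image'][130:330,250:430],(540,600),interpolation=2)
cv2.imwrite('pics/s5.png',a[...,::-1])
save(c,'w5.png')
print(proj(h,[[.6155,-.0376,.045],[.6155,-.0376,.15]]))
E
```

```text
18.9 [ 0.51629522 -0.03009333  0.26826178] [ 0.59912125 -0.08644419  0.08145094]
[[314.72926322 222.97148635]
 [314.16833031 189.96065064]]
```

View pics/s5.png

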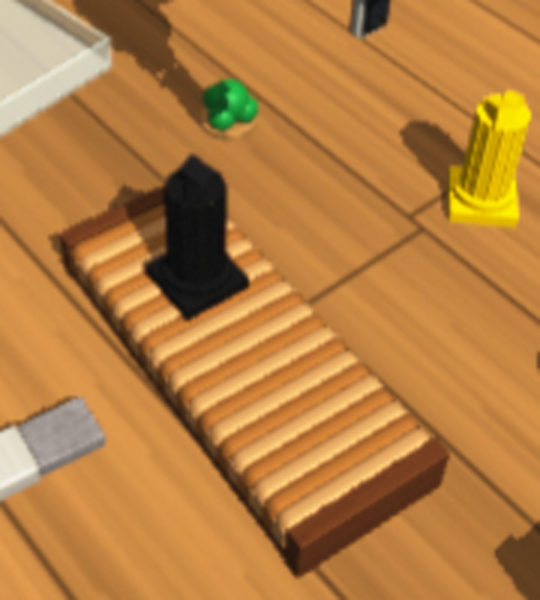

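View pics/w5.png

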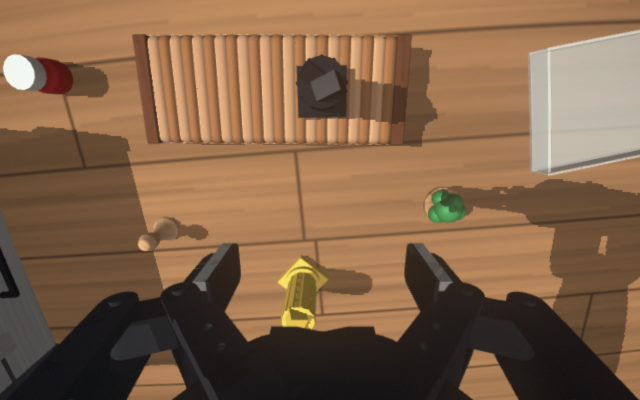

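The column stands upright and level on the strips (wrist view, foot at (297–348, 70–118)). The robot is clear of it and the bystanders have not moved, so I hand in.

```bash
python3 -c "
from plant import ctrl
print(ctrl.sign_off())"
```

```text
the job is handed in; nothing more can be done
None
```

The black column stands upright on the panel, centred within a few millimetres of the middle of the stiff stretch at panel y ≈ -60 mm. It is released, the highest probing force I read was about 10.5 N, the other things look unmoved, and the job was handed in at about 19 s.

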